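Re-thread the coffee mill's hopper lid and switch the mill on

TASK

The hopper lid of the coffee mill only rides on top of its thread. Without lifting it off, turn it backwards (anticlockwise seen from above) until it drops into the thread, then screw it down clockwise until it is fully home, its grip bar in line with the two white marks; only then flip the mill's switch lever all the way over to on, to the left. Leave the other things on the table alone.

Things in the scene. Friction and masses are not known exactly. Their poses are not given: they have to be found in the camera images.
- lid_grip (a point): centre of the black grip bar (64 long, 16 wide, 28 high) across the top of the loose grey hopper lid; 14 mm above the lid's flat top, 14 below the bar's top. x along the bar, z up. Under the bar's ends, inside the skirt, are two thread lugs. At the start the lid rides on the thread's crest, this point 71 mm above mill_axis, bar within 0.4 rad of the white marks.
- hopper_lid: the lid itself: round cap 98 mm across, 32 mm tall under its grip bar, about 0.2 kg; origin on its axis at the skirt's lower edge. Loose: it sinks by its own weight when it may and nothing holds it up.
- mill_axis (a point): on the axis of the coffee mill's hopper neck, at the height of the mill's black top deck, 100 mm above the table. x from switch to hopper, z up. Neck 84 mm across the coarse two-start thread, top 33 mm above the deck. The mill (white, 210 x 130 mm) stands firm.
- closed_mark (a point): one of two white strokes on the deck, on the mill's -x and +x side of the neck, 57 mm from its axis. The bar lies along them when the lid is closed: lid_grip is then 55 mm above mill_axis and the end stop is about 0.03 rad on.
- drop_mark (a point): one of two opposite orange dots on the deck, 56 mm from the neck's axis, 66 deg anticlockwise (from above) of the white strokes. With the bar over them (about +-0.15 rad; anticlockwise of that is a stop) the lid drops 11 mm, lid_grip 60 mm above mill_axis; then clockwise to the strokes it sinks 5 mm more. On the crest, turning clockwise only meets a stop.
- switch (a joint): toggle lever of the mill, rad: 0 = off, leaning to the mill's -y (the robot's right); 1.0 = on, leaning to +y (left), its end stop. It stays where it is left; under 3 N at the ball moves it.
- switch_tip (a point): centre of the red ball (26 mm across) on the 55 mm switch lever, which stands on a 25 mm high black block on the deck, 110 mm from mill_axis along its -x. It pivots 22 mm above the deck about the mill's x. Off: ball 26 mm to the mill's -y, 70 mm above the deck; half-way: 77 mm above; on: 26 mm to +y.
- kettle: steel electric kettle with black handle, about 230 mm tall; bystander, leave it alone; origin at the centre of its underside
- mug_1: white mug with blue dots, 93 mm tall; bystander, leave it alone; origin at the centre of its underside
- apple: red and yellow apple, 69 mm tall; bystander, leave it alone; origin at the centre of its underside
- tea_canister: dark red round canister with a small knob, 107 mm across, 165 mm tall; bystander, leave it alone; origin at the centre of its underside
- honey_jar: glass honey jar with a grey lid, 71 mm across, 110 mm tall; bystander, leave it alone; origin at the centre of its underside
- tea_box: pale green card tea box , 126 x 71 x 76 mm; bystander, leave it alone; origin at the centre of its underside
- mug_2: white mug with thin gold rings, 98 mm tall; bystander, leave it alone; origin at the centre of its underside
There are look-alikes about, which are no part of the job. What is shaped like the hopper_lid but pink or purple is not meant.

How it is judged:
By the outcome, as a careful person would: the job done as asked, in the order asked, and still so for the second after the job is handed in, with the robot touching nothing.
It also fails if it takes over 58 s, if anything falls off the work surface, if the arm or the gripper's body presses on something with over 40 N, if the wrist force passes 120 N, or if a joint passes its speed limit or range.

ROBOT

A 7-joint arm with a two-finger parallel gripper is mounted at the origin on a cart in front of the work surface, level with it; the furniture and walls round the work are solid. World frame = base frame: x ahead of the robot, y to its left, z up, the work surface at z = 0. Lengths are in m, angles in degrees, forces in N, time in s.
With the tool pointing down it reaches from about 0.425 to 0.875 m from the base axis. Payload 4.7 kg.
Tool frame: the origin (TCP) lies between the finger pads; the fingertips stand env.finger_overhang ahead of it and the grasp point (between the pads) lies 5 mm behind it (env.finger_overhang is the distance from the TCP to the fingertips, in m); z points along the fingers, y is the line along which they close (so a half turn about z gives the same grasp; the last joint's range is limited). The gripper opens to 87 mm and grips with 3 to 60 N. Pads are 19 mm wide; open, the fingers measure 117 mm over their backs; the gripper's body (75 mm by 190 mm) begins 51 mm behind the grasp point.
Start: joints at [75.407, 18.392, -4.016, 83.108, 1.295, 78.541, -3.26], TCP at [0.173, -0.627, 0.237] pointing down, gripper open.
Joint ranges: [-163.93, 163.93], [-17.29, 119.83], [-79.2, 71.16], [3.27, 140.29], [-89.18, 269.18], [5.43, 117.66], [-154.24, 154.24]. Speed limits (degrees/s): [147.25, 147.25, 180, 180, 180, 180, 180].

INTERFACE

Orientations are given as [roll, pitch, yaw] about the fixed x, y, z axes, in that order (R = Rz(yaw) Ry(pitch) Rx(roll)).
In Python, from cell import telemetry, eyes, env, models gives the robot as it stands. The module is installed in compiled form; this text tells all that it offers.
- The arm moves only by the tool drive_tool, never from a script. Its arguments are lists of equal length, an entry for each row: "angular": the turn, a rotation vector about the tool's x, y, z in rad, a list of three; "delta_pos": the shift along the tool's x, y, z in cm, a list of three; "gripper": the finger opening in cm, from 0 to 8.7. A call has 1 to 20 rows; each row shifts and turns the commanded pose from where the row before left it, along the tool's axes as they then stand; what a row does not reach is not made up. A row lasts 1/10 s, in which the tool goes at most 50 mm and 8.59 degrees, less where a joint would pass 70% of its speed; a pose out of reach is approached as far as the arm can. A call with a gripper value outside its range is refused whole. The fingers move at their own pace and stop on an object; "squeeze" is the grip in N (left out, the last holds). Time passes only in rows, so rows that do not move let the fingers close. It gives the time, the measured TCP pose, the force, the opening and the grip force at its end, in the units of the state.
- telemetry.get_obs(): the state, without advancing time (a new reading comes with each control period).
- eyes.read_camera(name): name is "scene" or "top"; returns a dict with "pixels" (384x512x3 uint8, red, green, blue), "mtx" (3x3 intrinsics, pixels), "origin" and "orientation" of the camera in the world. Camera axes: x right, y down, z forward; pixel columns grow to the right and rows downward; lengths in m; the calibration is good to about 2 mm. A picture is of the moment at which its call begins. There is no depth.
- env.sign_off(): hands the job in; it is judged then, once.
Trained networks look in a picture, given as the dict that the camera call returned (one of the last four; its "shot" number tells which), for a name from the list of things; names that differ only in an ending like _2 or _b are one class to them, and where a whole thing is asked for, a point or a joint stands for the part that bears it (a point fixed in the world has none). Each returns a list of dicts, best first, with "p" (0 to 1); they miss things now and then, are a little off and sometimes report something else, mostly with a low value. They report only what shows in the picture. A call takes as long as a camera call. They do not tell look-alikes from the thing itself.
- models.search_frame(picture, target): "centre" ([column, row] in pixels, amid what is visible of it).
- models.cut_out(picture, target): "pixels" (384x512 bool, what is visible of it) and "centre" ([column, row] in pixels, amid what is visible of it).
The state is a dict: "time_s": time; "qpos": joint angles; "joint_velocities": joint speeds; "effort": joint torques, N m; "tool_pos": TCP position; "tool_rot": TCP orientation; "force": force on the tool from outside, world axes, zero at the start; "wrist_torque": the same for the moment, N m; "grip_width": finger opening in m; "grasp_force": force on a finger pad.
Only numpy, scipy, OpenCV 4.12 (cv2) and the standard library are available. Lean on these libraries where they do the work, as an engineer would, in place of code of your own. Each camera call takes 0.05 s, during which the arm holds its last target. There are 200 camera calls.

## Working session

There is one attempt and no reset: what is moved stays moved. The work goes in short steps, Python scripts to look and compute and a tool call to move; the robot and the scene stay as the last step left them, time stands still between calls to the robot, and variables do not carry over. Pictures are saved under pics/ and viewed, at most 10 in all, crops included, and the job is handed in when it is done.

Besides the shell and the picture viewer there is one more tool, called after "Call:" as name(argument=value, ...), one argument or row to a line, values as JSON. drive_tool: Moves the arm, as the interface text tells. Its arguments: {"type":"object","properties":{"angular":{"type":"array","items":{"type":"array","items":{"type":"number"}}},"delta_pos":{"type":"array","items":{"type":"array","items":{"type":"number"}}},"gripper":{"type":"array","items":{"type":"number"}},"squeeze":{"type":"number"}},"required":["angular","delta_pos","gripper"]}

```bash
mkdir -p pics; cat > h.py <<'E'
import numpy as np, cv2
from cell import telemetry, eyes, env, models
from scipy.spatial.transform import Rotation as R
def rot(o):
    o=np.array(o,float)
    if o.shape==(3,3): return o
    if o.size==4: return R.from_quat(o).as_matrix()
    return R.from_euler('xyz',o,degrees=True).as_matrix()
def ray(c,px):
    d=np.linalg.inv(c['mtx'])@[px[0],px[1],1]
    return np.array(c['origin']),rot(c['orientation'])@d
def atz(c,px,z):
    o,d=ray(c,px); return o+d*(z-o[2])/d[2]
def proj(c,p):
    q=c['mtx']@(rot(c['orientation']).T@(np.array(p)-c['origin'])); return q[:2]/q[2]
def save(c,n): cv2.imwrite('pics/'+n,c['pixels'][:,:,::-1])
E
python3 - <<'E'
from h import *
print(env.finger_overhang, telemetry.get_obs())
ims=[]
for n in ('scene','top'):
    c=eyes.read_camera(n); print(n,c['origin'],c['orientation'],c['mtx'])
    ims.append(c['pixels'])
    for t in ('lid_grip','hopper_lid','mill_axis','closed_mark','drop_mark','switch_tip','switch'):
        print(t,[(np.round(x['centre']),round(x['p'],2)) for x in models.search_frame(c,t)][:4])
cv2.imwrite('pics/a.png',np.vstack(ims)[:,:,::-1][:, :]) 
cv2.imwrite('pics/s.png',ims[0][:,:,::-1]);cv2.imwrite('pics/t.png',ims[1][:,:,::-1])
E
```

```text
0.014 {'time_s': 0.0, 'qpos': array([75.40562878, 18.43867647, -4.01480201, 83.17496356,  1.29452314,
       78.54192758, -3.25957944]), 'joint_velocities': array([ 0.01061133,  0.00261453, -0.00235506,  0.07100427,  0.03058696,
       -0.00592753, -0.02921759]), 'effort': array([ 1.30228658e-03, -4.91284776e+01, -4.02877852e-01, -3.12528348e+01,
       -6.35669776e-02,  4.37085377e-02,  1.92159578e-04]), 'tool_pos': array([ 0.17244063, -0.62615387,  0.23546521]), 'tool_rot': array([-1.79889648e+02,  5.60025994e-03,  1.54037607e+01]), 'force': array([0.23290275, 0.11837182, 0.3376112 ]), 'wrist_torque': array([ 0.00802378,  0.00730813, -0.02522178]), 'grasp_force': 0.0, 'grip_width': 0.08708818036612163}
scene [0.07249275 0.47122409 0.67837588] [-130.30430666   -0.43412849 -136.28967885] [[357.59439006   0.         259.45530825]
 [  0.         357.59439006 191.94960583]
 [  0.           0.           1.        ]]
lid_grip [(array([323., 239.]), 0.88), (array([285., 194.]), 0.74), (array([227., 181.]), 0.63)]
hopper_lid [(array([226., 182.]), 0.8), (array([283., 196.]), 0.64), (array([
[... 186 characters left out ...]
ay([267., 191.]), 0.42)]
switch [(array([265., 193.]), 0.73)]
top [ 0.3049528  -0.00319663  1.35937454] [-169.08143914   -0.88190587  -88.70888822] [[460.83599587   0.         258.58546196]
 [  0.         460.83599587 194.06871036]
 [  0.           0.           1.        ]]
lid_grip [(array([239., 177.]), 0.87), (array([280., 256.]), 0.84), (array([294., 195.]), 0.56)]
hopper_lid [(array([235., 208.]), 0.74), (array([278., 254.]), 0.65), (array([292., 199.]), 0.63), (array([235., 176.]), 0.62)]
mill_axis [(array([236., 208.]), 0.67), (array([351., 186.]), 0.15)]
closed_mark [(array([234., 207.]), 0.7)]
drop_mark [(array([235., 205.]), 0.77)]
switch_tip [(array([243., 216.]), 0.63)]
switch []
```

View pics/s.png

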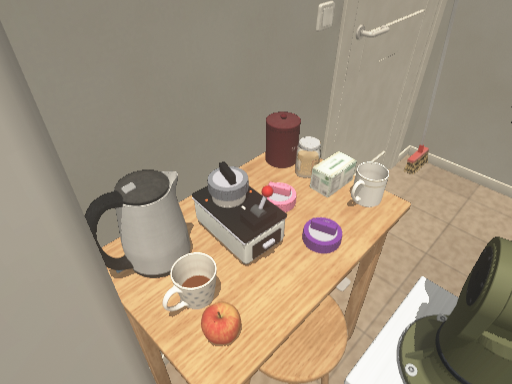

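View pics/t.png

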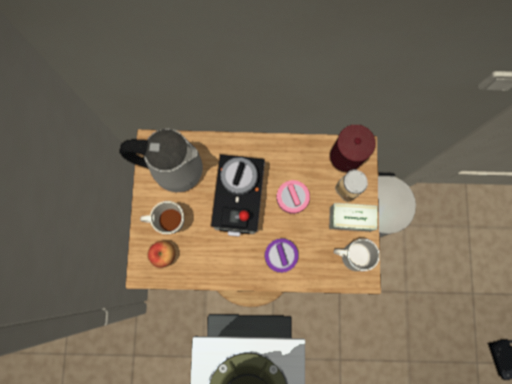

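Candidates for the lid are the grey one on the mill (top 239,177; scene 227,181), pink (294,195; 283,196) and purple (281,255; 322,238). By the description I choose the grey one on the mill. I'll check it close up and measure.

```bash
python3 - <<'E'
from h import *
c=eyes.read_camera('top'); s=eyes.read_camera('scene')
a=cv2.resize(c['pixels'][140:250,195:285],None,fx=5,fy=5,interpolation=cv2.INTER_CUBIC)
b=cv2.resize(s['pixels'][150:260,180:300],None,fx=5,fy=5,interpolation=cv2.INTER_CUBIC)[:, :]
b=cv2.resize(b,(350,550*350//600)); b=cv2.copyMakeBorder(b,0,550-b.shape[0],0,0,cv2.BORDER_CONSTANT)
cv2.imwrite('pics/crop.png',np.hstack([a,b])[:,:,::-1])
# deck: dark pixels in top
im=c['pixels'].astype(int); m=(im.max(2)<60); m[:140]=0;m[245:]=0;m[:,:205]=0;m[:,275:]=0
n,l,st,ce=cv2.connectedComponentsWithStats(m.astype(np.uint8))
k=1+np.argmax(st[1:,4]); print('deck',st[k],ce[k])
pts=np.argwhere(l==k)[:,::-1]
W=np.array([atz(c,p,0.1)[:2] for p in pts],np.float32)
print('deck rect',cv2.minAreaRect(W))
for k in range(1,n):
    if st[k,4]>20: print('comp',st[k],ce[k]); 
    if 20<st[k,4]<400:
        p=np.argwhere(l==k)[:,::-1]; w=np.array([atz(c,q,0.185)[:2] for q in p],np.float32); print(cv2.minAreaRect(w))
# red ball
for C,nm in((c,'top'),(s,'sc')):
    im=C['pixels'].astype(int); r=(im[...,0]>150)&(im[...,1]<70)&(im[...,2]<70)
    if nm=='top': r[:200]=0;r[230:]=0;r[:,:225]=0;r[:,262:]=0
    else: r[:175]=0;r[210:]=0;r[:,:250]=0;r[:,275:]=0
    q=np.argwhere(r)[:,::-1]; print('ball',nm,q.mean(0),len(q),atz(C,q.mean(0),.17))
for r in models.cut_out(c,'lid_grip')[:3]: 
    p=np.argwhere(r['pixels'])[:,::-1]; w=np.array([atz(c,q,0.185)[:2] for q in p],np.float32); print('lg',r['centre'],len(p),cv2.minAreaRect(w))
for r in models.cut_out(s,'lid_grip')[:3]: print(r['centre'],atz(s,r['centre'],.171))
E
```

```text
deck [ 212  155   52   76 1904] [237.41334034 200.67647059]
deck rect ((0.5522819757461548, 0.040699951350688934), (0.12570281326770782, 0.20460109412670135), 85.34950256347656)
comp [ 212  155   52   76 1904] [237.41334034 200.67647059]
comp [234 162  11  23 111] [238.76576577 173.18018018]
((0.5861964821815491, 0.036939606070518494), (0.012479297816753387, 0.06103568896651268), 73.71296691894531)
ball top [243.05882353 215.29411765] 51 [0.4774582  0.02282901 0.17      ]
ball sc [266.38095238 193.47619048] 21 [0.46946465 0.02846858 0.17      ]
lg [238.9, 176.8] 1021 ((0.5775977373123169, 0.038655105978250504), (0.09385278820991516, 0.08881836384534836), 1.4613888263702393)
lg [280.8, 258.2] 874 ((0.37393566966056824, -0.07660948485136032), (0.08044793456792831, 0.08131815493106842), 1.3114426136016846)
lg [289.2, 195.8] 867 ((0.526043176651001, -0.10372960567474365), (0.08280326426029205, 0.08599263429641724), 45.77204513549805)
[323.9, 237.0] [0.30262044 0.04648106 0.171     ]
[225.8, 180.6] [0.56558155 0.06072403 0.171     ]
[286.5, 195.6] [0.43257168 0.00408846 0.171     ]
```

View pics/crop.png

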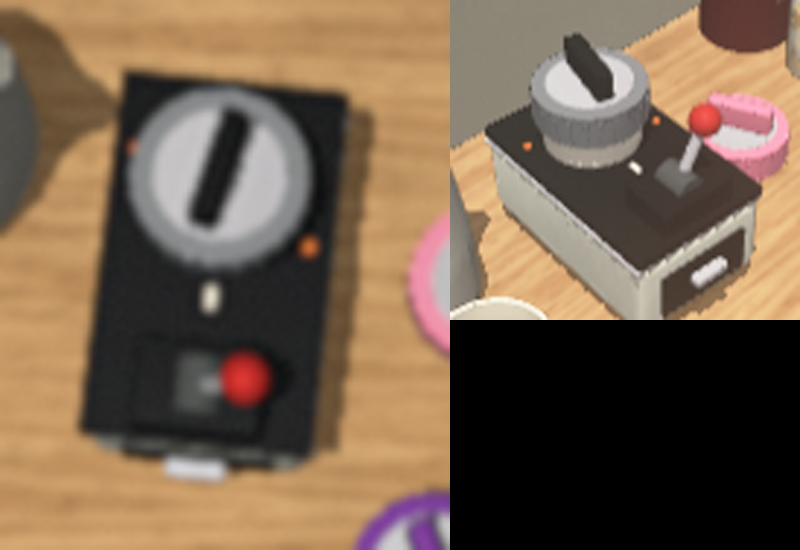

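The crop confirms the grey lid with the black bar on the mill: bar centre about (238.8,173.2), near white mark (237.2,199.4), orange dots (256.8,189.2) and (221.6,169.4), red ball (243,215). The kettle is close, so I'll check clearance next.

```bash
python3 - <<'E'
from h import *
c=eyes.read_camera('top'); s=eyes.read_camera('scene')
P={k:atz(c,p,.1)[:2] for k,p in dict(w=(237.2,199.4),o1=(256.8,189.2),o2=(221.6,169.4)).items()}
ax=(P['o1']+P['o2'])/2; print(P,'axis',ax, 'r',np.linalg.norm(P['o1']-ax),np.linalg.norm(P['w']-ax))
print('yaw from white',np.degrees(np.arctan2(*(ax-P['w'])[::-1])),'from orange',np.degrees(np.arctan2(*(P['o2']-ax)[::-1]))-66)
def tri(a,b):
    o1,d1=ray(c,a);o2,d2=ray(s,b)
    t=np.linalg.lstsq(np.c_[d1,-d2],o2-o1,rcond=None)[0]; p1=o1+t[0]*d1;p2=o2+t[1]*d2
    return np.round((p1+p2)/2,3),np.round(np.linalg.norm(p1-p2),4)
print('ball',tri((243.5,215.8),(267,191)))
print('bar c',tri((238.8,173.2),(228,174)))
mt=[r for r in models.cut_out(c,'kettle')][0]['pixels']; ms=[r for r in models.cut_out(s,'kettle')][0]['pixels']
a=cv2.resize(c['pixels'][120:200,110:210],(400,320),interpolation=cv2.INTER_CUBIC)
b=cv2.resize(s['pixels'][160:280,70:200],(390,360),interpolation=cv2.INTER_CUBIC); a=cv2.copyMakeBorder(a,0,40,0,0,cv2.BORDER_CONSTANT)
cv2.imwrite('pics/k.png',np.hstack([a,b])[:,:,::-1])
cols=np.argwhere(mt); print('kettle top bbox rc',cols.min(0),cols.max(0))
print([ (z,np.round(atz(c,(200,160),z),3)) for z in (.0,.15,.2,.23)])
E
```

```text
{'w': array([0.53171857, 0.04189653]), 'o1': array([ 0.56199597, -0.01181279]), 'o2': array([0.61620128, 0.08835778])} axis [0.58909862 0.0382725 ] r 0.05694812876862938 0.057494385328739885
yaw from white -3.6139071513526675 from orange -4.419155852285861
ball (array([0.476, 0.021, 0.169]), np.float64(0.0017))
bar c (array([0.589, 0.036, 0.164]), np.float64(0.0048))
kettle top bbox rc [129 119] [192 202]
[(0.0, array([0.669, 0.162, 0.   ])), (0.15, array([0.628, 0.144, 0.15 ])), (0.2, array([0.615, 0.138, 0.2  ])), (0.23, array([0.607, 0.134, 0.23 ]))]
```

View pics/k.png

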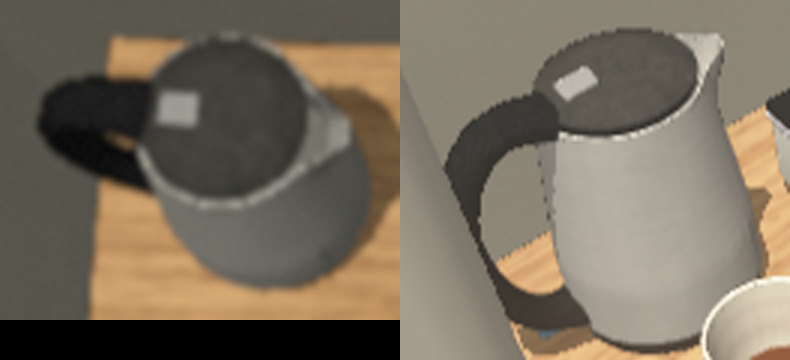

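Call:
drive_tool(
  angular=[
    [0, 0, 0],
    [0, 0, 0],
    [0, 0, 0],
    [0, 0, 0],
    [0, 0, 0],
    [0, 0, 0],
    [0, 0, 0],
    [0, 0, 0],
    [0, 0, 0],
    [0, 0, 0],
    [0, 0, 0],
    [0, 0, 0],
    [0, 0, 0],
    [0, 0, 0],
    [0, 0, 0],
    [0, 0, 0],
    [0, 0, 0],
    [0, 0, 0],
    [0, 0, 0],
    [0, 0, 0],
  ],
  delta_pos=[
    [0, 0, -4],
    [0, 0, -4],
    [3.4, -3.11, 0],
    [3.4, -3.11, 0],
    [3.4, -3.11, 0],
    [3.4, -3.11, 0],
    [3.4, -3.11, 0],
    [3.4, -3.11, 0],
    [3.4, -3.11, 0],
    [3.4, -3.11, 0],
    [3.4, -3.11, 0],
    [3.4, -3.11, 0],
    [3.4, -3.11, 0],
    [3.4, -3.11, 0],
    [3.4, -3.11, 0],
    [3.4, -3.11, 0],
    [3.4, -3.11, 0],
    [3.4, -3.11, 0],
    [3.4, -3.11, 0],
    [0, 0, 0],
  ],
  gripper=[8.7, 8.7, 8.7, 8.7, 8.7, 8.7, 8.7, 8.7, 8.7, 8.7, 8.7, 8.7, 8.7, 8.7, 8.7, 8.7, 8.7, 8.7, 8.7, 8.7],
)

```text
time_s: 3.2
tool_pos: [0.5905, 0.0445, 0.3159]
tool_rot: [-179.7, -0.1, 16.0]
force: [0.3, 1.2, -0.4]
grip_width: 0.0869
grasp_force: 0.0
```

Call:
drive_tool(
  angular=[
    [0, 0, 0.112],
    [0, 0, 0.112],
    [0, 0, 0.112],
    [0, 0, 0.112],
    [0, 0, 0.112],
    [0, 0, 0],
    [0, 0, 0],
  ],
  delta_pos=[
    [0, 0, 2],
    [0, 0, 2],
    [0, 0, 2],
    [0, 0, 1],
    [0, 0, 0],
    [0, 0, 0],
    [0, 0, 0],
  ],
  gripper=[5, 5, 5, 5, 5, 5, 5],
)

```text
time_s: 3.9
tool_pos: [0.5895, 0.0361, 0.2469]
tool_rot: [180.0, -0.0, -16.6]
force: [0.1, -1.0, -0.6]
grip_width: 0.0504
grasp_force: 0.0
```

```bash
python3 - <<'E'
from h import *
o=telemetry.get_obs(); print(o['tool_pos'],o['tool_rot'],o['qpos'],o['grip_width'])
c=eyes.read_camera('top'); s=eyes.read_camera('scene')
a=cv2.resize(c['pixels'][140:240,190:290],(400,400),interpolation=cv2.INTER_CUBIC)
b=cv2.resize(s['pixels'][120:220,180:280],(400,400),interpolation=cv2.INTER_CUBIC)
cv2.imwrite('pics/g.png',np.hstack([a,b])[:,:,::-1])
E
```

```text
[0.58946884 0.03609707 0.24687735] [ 1.79984716e+02 -3.51293202e-02 -1.65593608e+01] [  26.49912798   14.31753982  -38.51796603   90.03384443    9.06342662
   78.78714098 -119.47353475] 0.05044560516818024
```

View pics/g.png

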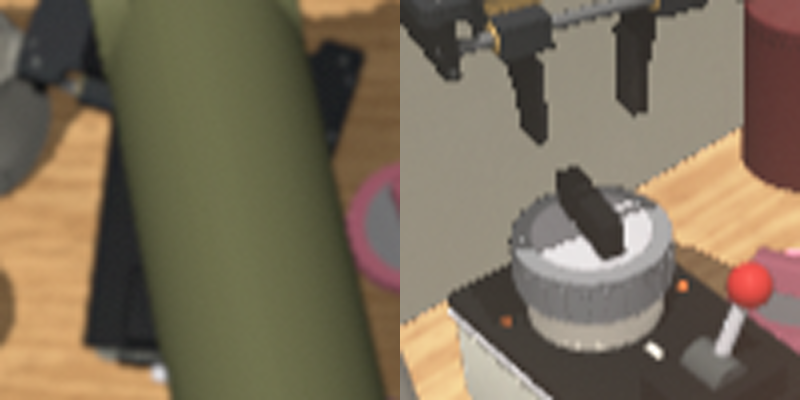

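The fingers are centred over the bar and aligned with it. I'll descend and grip lightly.

Call:
drive_tool(
  angular=[
    [0, 0, 0],
    [0, 0, 0],
    [0, 0, 0],
    [0, 0, 0],
    [0, 0, 0],
    [0, 0, 0],
    [0, 0, 0],
    [0, 0, 0],
    [0, 0, 0],
    [0, 0, 0],
    [0, 0, 0],
  ],
  delta_pos=[
    [0, -0.1, 2],
    [0, 0, 2],
    [0, 0, 1.5],
    [0, 0, 1],
    [0, 0, 0.4],
    [0, 0, 0],
    [0, 0, 0],
    [0, 0, 0],
    [0, 0, 0],
    [0, 0, 0],
    [0, 0, 0],
  ],
  gripper=[5, 5, 5, 5, 5, 5, 1.4, 1.4, 1.4, 1.4, 1.4],
  squeeze=8,
)

```text
time_s: 5.1
tool_pos: [0.5898, 0.0375, 0.1777]
tool_rot: [180.0, -0.0, -16.7]
force: [-0.3, 0.4, 0.2]
grip_width: 0.0187
grasp_force: 0.0
```

Call:
drive_tool(
  angular=[
    [0, 0, 0],
    [0, 0, 0],
    [0, 0, 0],
  ],
  delta_pos=[
    [0, 0, 0],
    [0, 0, 0],
    [0, 0, 0],
  ],
  gripper=[1.4, 1.4, 1.4],
)

```text
time_s: 5.4
tool_pos: [0.5898, 0.0375, 0.1776]
tool_rot: [180.0, -0.0, -16.7]
force: [0.4, 0.2, 0.1]
grip_width: 0.0161
grasp_force: 8.0
```

Call:
drive_tool(
  angular=[
    [0, 0, -0.08],
    [0, 0, -0.1],
    [0, 0, -0.1],
    [0, 0, -0.1],
    [0, 0, -0.1],
    [0, 0, -0.1],
    [0, 0, -0.1],
    [0, 0, -0.1],
    [0, 0, -0.1],
    [0, 0, -0.1],
    [0, 0, -0.1],
    [0, 0, -0.1],
    [0, 0, -0.1],
    [0, 0, -0.08],
    [0, 0, 0],
    [0, 0, 0],
  ],
  delta_pos=[
    [0, 0, 0],
    [0, 0, 0],
    [0, 0, 0],
    [0, 0, 0],
    [0, 0, 0],
    [0, 0, 0],
    [0, 0, 0],
    [0, 0, 0],
    [0, 0, 0],
    [0, 0, 0],
    [0, 0, 0],
    [0, 0, 0],
    [0, 0, 0],
    [0, 0, 0],
    [0, 0, 0],
    [0, 0, 0],
  ],
  gripper=[1.4, 1.4, 1.4, 1.4, 1.4, 1.4, 1.4, 1.4, 1.4, 1.4, 1.4, 1.4, 1.4, 1.4, 1.4, 1.4],
)

```text
time_s: 7.0
tool_pos: [0.5892, 0.0382, 0.1771]
tool_rot: [-179.9, -0.0, 61.2]
force: [0.0, 1.5, -2.7]
grip_width: 0.0159
grasp_force: 8.0
```

```bash
python3 - <<'E'
from h import *
o=telemetry.get_obs(); print(o['force'],o['wrist_torque'],o['qpos'])
E
```

```text
[ 0.01903311  1.51880401 -2.66463417] [ 0.47093326  0.12023334 -0.01069319] [ 35.17142549  20.11028733 -50.27332802  94.98585463  16.0196189
  72.55393518 -47.09675137]
```

The wrist now carries the lid's weight, so it's over the drop. I'll open to let it fall, then follow it down and look.

Call:
drive_tool(
  angular=[
    [0, 0, 0],
    [0, 0, 0],
    [0, 0, 0],
    [0, 0, 0],
    [0, 0, 0],
    [0, 0, 0],
  ],
  delta_pos=[
    [0, 0, 0],
    [0, 0, 0],
    [0, 0, 0],
    [0, 0, 0],
    [0, 0, 0],
    [0, 0, 0],
  ],
  gripper=[2.6, 2.6, 2.6, 2.6, 2.6, 2.6],
)

```text
time_s: 7.6
tool_pos: [0.5898, 0.0374, 0.1776]
tool_rot: [180.0, 0.0, 61.2]
force: [0.3, -0.2, 0.9]
grip_width: 0.026
grasp_force: 0.0
```

```bash
python3 - <<'E'
from h import *
o=telemetry.get_obs(); print(o['force'],o['grip_width'],o['tool_rot'])
s=eyes.read_camera('scene')
b=cv2.resize(s['pixels'][130:220,180:290],(660,540),interpolation=cv2.INTER_CUBIC)
cv2.imwrite('pics/d.png',b[:,:,::-1])
E
```

```text
[ 0.31949925 -0.24368638  0.89161432] 0.02601674445261779 [1.79984717e+02 7.67127691e-03 6.12307875e+01]
```

View pics/d.png

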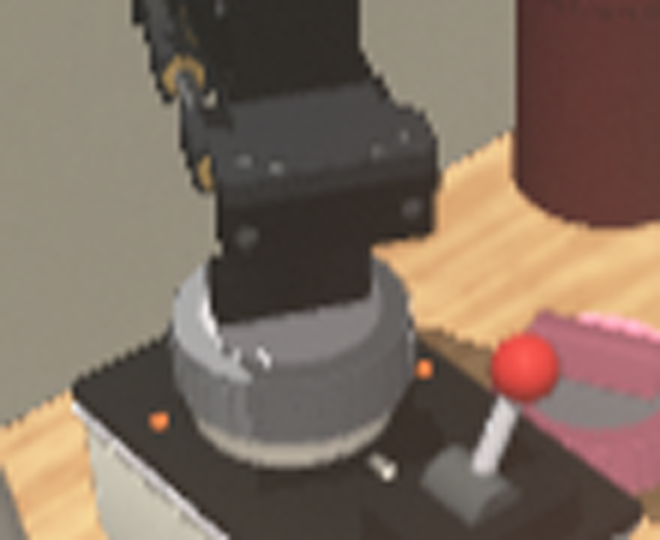

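The skirt now sits clearly lower; only about 3 px of neck show, where there were 7. The lid has dropped. I'll lower 11 mm, regrip, and screw clockwise while following it down.

Call:
drive_tool(
  angular=[
    [0, 0, 0],
    [0, 0, 0],
    [0, 0, 0],
    [0, 0, 0],
    [0, 0, 0],
    [0, 0, 0],
    [0, 0, 0],
    [0, 0, 0],
  ],
  delta_pos=[
    [0, 0, 0.6],
    [0, 0, 0.5],
    [0, 0, 0],
    [0, 0, 0],
    [0, 0, 0],
    [0, 0, 0],
    [0, 0, 0],
    [0, 0, 0],
  ],
  gripper=[2.6, 2.6, 1.4, 1.4, 1.4, 1.4, 1.4, 1.4],
  squeeze=15,
)

```text
time_s: 8.45
tool_pos: [0.5893, 0.0378, 0.1664]
tool_rot: [-180.0, 0.0, 61.3]
force: [-1.3, 1.2, -1.9]
grip_width: 0.0162
grasp_force: 14.9
```

Call:
drive_tool(
  angular=[
    [0, 0, 0.09],
    [0, 0, 0.09],
    [0, 0, 0.09],
    [0, 0, 0.09],
    [0, 0, 0.09],
    [0, 0, 0.09],
    [0, 0, 0.09],
    [0, 0, 0.09],
    [0, 0, 0.09],
    [0, 0, 0.09],
    [0, 0, 0],
  ],
  delta_pos=[
    [0, 0, 0.04],
    [0, 0, 0.04],
    [0, 0, 0.04],
    [0, 0, 0.04],
    [0, 0, 0.04],
    [0, 0, 0.04],
    [0, 0, 0.04],
    [0, 0, 0.04],
    [0, 0, 0.04],
    [0, 0, 0.04],
    [0, 0, 0],
  ],
  gripper=[1.4, 1.4, 1.4, 1.4, 1.4, 1.4, 1.4, 1.4, 1.4, 1.4, 1.4],
)

```text
time_s: 9.55
tool_pos: [0.5903, 0.0373, 0.1631]
tool_rot: [180.0, -0.1, 9.6]
force: [-0.1, 0.2, 0.7]
grip_width: 0.0162
grasp_force: 15.0
```

```bash
python3 - <<'E'
from h import *
o=telemetry.get_obs(); print(o['force'],o['wrist_torque'],o['tool_rot'])
E
```

```text
[-0.07425747  0.19367921  0.71973677] [0.02899805 0.1265011  0.08546605] [ 1.79956880e+02 -7.95439883e-02  9.64278045e+00]
```

Call:
drive_tool(
  angular=[
    [0, 0, 0.08],
    [0, 0, 0.08],
    [0, 0, 0.07],
    [0, 0, 0],
  ],
  delta_pos=[
    [0, 0, 0.04],
    [0, 0, 0.04],
    [0, 0, 0.04],
    [0, 0, 0],
  ],
  gripper=[1.4, 1.4, 1.4, 1.4],
)

```text
time_s: 9.95
tool_pos: [0.5901, 0.0372, 0.1616]
tool_rot: [180.0, -0.1, -3.4]
force: [0.7, -0.2, 0.0]
grip_width: 0.0163
grasp_force: 15.0
```

```bash
python3 - <<'E'
from h import *
o=telemetry.get_obs(); print(o['force'],o['wrist_torque'],o['tool_rot'])
E
```

```text
[ 0.66649865 -0.23484875  0.03476721] [-0.11445101  0.02288985  0.03468919] [ 1.79971759e+02 -5.55417096e-02 -3.41983477e+00]
```

Call:
drive_tool(
  angular=[
    [0, 0, 0.015],
    [0, 0, 0],
  ],
  delta_pos=[
    [0, 0, 0],
    [0, 0, 0],
  ],
  gripper=[1.4, 1.4],
)

```text
time_s: 10.15
tool_pos: [0.5898, 0.0373, 0.1613]
tool_rot: [180.0, -0.0, -4.3]
force: [1.5, -1.0, -0.3]
grip_width: 0.0156
grasp_force: 15.0
```

```bash
python3 - <<'E'
from h import *
o=telemetry.get_obs(); print(o['force'],o['wrist_torque'],o['tool_rot'])
E
```

```text
[ 1.4869501  -0.9533157  -0.30563991] [-0.18602914 -0.08722756  0.00899677] [ 1.79988273e+02 -1.42943938e-02 -4.30161257e+00]
```

Call:
drive_tool(
  angular=[
    [0, 0, 0.015],
    [0, 0, 0],
  ],
  delta_pos=[
    [0, 0, 0],
    [0, 0, 0],
  ],
  gripper=[1.4, 1.4],
)

```text
time_s: 10.35
tool_pos: [0.5898, 0.0377, 0.1613]
tool_rot: [-180.0, -0.0, -5.2]
force: [-0.5, 0.4, -0.6]
grip_width: 0.0155
grasp_force: 15.0
```

```bash
python3 - <<'E'
from h import *
o=telemetry.get_obs(); print(o['force'],o['wrist_torque'],o['tool_rot'])
E
```

```text
[-0.49532712  0.37138661 -0.63154414] [ 0.08079555 -0.13140432  0.00304371] [-1.79982028e+02 -1.26493084e-02 -5.21045527e+00]
```

Call:
drive_tool(
  angular=[
    [0, 0, 0.015],
    [0, 0, 0],
  ],
  delta_pos=[
    [0, 0, 0],
    [0, 0, 0],
  ],
  gripper=[1.4, 1.4],
)

```text
time_s: 10.55
tool_pos: [0.5897, 0.0377, 0.1613]
tool_rot: [-180.0, 0.0, -6.1]
force: [0.8, 1.2, -0.2]
grip_width: 0.016
grasp_force: 15.0
```

```bash
python3 - <<'E'
from h import *
o=telemetry.get_obs(); print(o['force'],o['wrist_torque'],o['tool_rot'])
E
```

```text
[ 0.75260083  1.21766214 -0.22561801] [ 0.14190767 -0.0541607   0.02568841] [-1.79992550e+02  5.95369146e-03 -6.09276881e+00]
```

Call:
drive_tool(
  angular=[
    [0, 0, 0.015],
    [0, 0, 0],
  ],
  delta_pos=[
    [0, 0, 0],
    [0, 0, 0],
  ],
  gripper=[1.4, 1.4],
)

```text
time_s: 10.75
tool_pos: [0.5896, 0.0376, 0.1613]
tool_rot: [180.0, 0.0, -6.9]
force: [0.4, 0.3, -0.1]
grip_width: 0.016
grasp_force: 15.0
```

```bash
python3 - <<'E'
from h import *
o=telemetry.get_obs(); print(o['force'],o['wrist_torque'],o['tool_rot'],o['qpos'])
E
```

```text
[ 0.39560534  0.3042736  -0.14424251] [ 0.1431013  -0.00335116  0.11154378] [ 1.79991585e+02  8.62283619e-03 -6.94638932e+00] [  26.32559873   17.99636645  -38.76956011   96.29836934   11.89415312
   69.90447056 -112.13662641]
```

Call:
drive_tool(
  angular=[
    [0, 0, 0.015],
    [0, 0, 0],
  ],
  delta_pos=[
    [0, 0, 0],
    [0, 0, 0],
  ],
  gripper=[1.4, 1.4],
)

```text
time_s: 10.95
tool_pos: [0.5896, 0.0376, 0.1613]
tool_rot: [180.0, 0.0, -7.8]
force: [0.2, 1.2, -0.7]
grip_width: 0.0159
grasp_force: 15.1
```

```bash
python3 - <<'E'
from h import *
o=telemetry.get_obs(); print(o['force'],o['wrist_torque'],o['tool_rot'])
E
```

```text
[ 0.15480932  1.21717534 -0.65354024] [ 0.08843387 -0.01080178  0.41707335] [ 1.79989582e+02  6.68326622e-03 -7.79786665e+00]
```

The end stop can be felt: torque is 0.42 N m at −7.8°, so the stop is about −6.8° and the marks about −5°. I'll back off a touch, release, lift clear and look.

Call:
drive_tool(
  angular=[
    [0, 0, -0.03],
    [0, 0, 0],
    [0, 0, 0],
    [0, 0, 0],
    [0, 0, 0],
    [0, 0, 0],
    [0, 0, 0],
    [0, 0, 0],
    [0, 0, 0],
    [0, 0, 0],
    [0, 0, 0],
    [0, 0, 0],
    [0, 0, 0],
  ],
  delta_pos=[
    [0, 0, 0],
    [0, 0, 0],
    [0, 0, 0],
    [0, 0, 0],
    [0, 0, 0],
    [0, 0, -2],
    [0, 0, -3],
    [0, 0, -3],
    [-3, 2, 0],
    [-4, 2.4, 0],
    [-3.9, 2.4, 0],
    [0, 0, 0],
    [0, 0, 0],
  ],
  gripper=[1.4, 1.4, 3.5, 3.5, 3.5, 3.5, 3.5, 3.5, 0, 0, 0, 0, 0],
)

```text
time_s: 12.25
tool_pos: [0.4739, -0.0193, 0.2419]
tool_rot: [179.9, -0.1, -6.2]
force: [0.4, 1.0, 0.2]
grip_width: 0.0039
grasp_force: 0.0
```

```bash
python3 - <<'E'
from h import *
o=telemetry.get_obs(); print(o['force'],o['tool_pos'],o['tool_rot'],o['grip_width'])
c=eyes.read_camera('top'); s=eyes.read_camera('scene')
a=cv2.resize(c['pixels'][140:240,190:290],(400,400),interpolation=cv2.INTER_CUBIC)
b=cv2.resize(s['pixels'][130:230,190:290],(400,400),interpolation=cv2.INTER_CUBIC)
cv2.imwrite('pics/l.png',np.hstack([a,b])[:,:,::-1])
E
```

```text
[0.43627237 1.03698829 0.19183725] [ 0.47390108 -0.01927111  0.24193432] [ 1.79905393e+02 -1.08897787e-01 -6.19807544e+00] 0.003945559142432407
```

View pics/l.png

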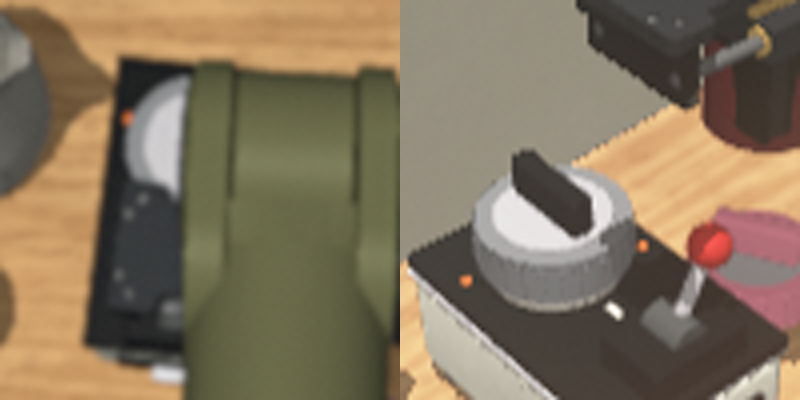

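The lid is seated with almost no neck showing, and its bar points at the white mark. Next I'll lower to the right of the ball (about 710,245 in the crop) and sweep left.

Call:
drive_tool(
  angular=[
    [0, 0, 0],
    [0, 0, 0],
    [0, 0, 0],
    [0, 0, 0],
    [0, 0, 0],
    [0, 0, 0],
    [0, 0, 0],
    [0, 0, 0],
    [0, 0, 0],
    [0, 0, 0],
    [0, 0, 0],
    [0, 0, 0],
    [0, 0, 0],
    [0, 0, 0],
    [0, 0, 0],
  ],
  delta_pos=[
    [0, 0, 3],
    [0, 0, 3],
    [0, 0, 1.3],
    [0, 0, 0],
    [0, -0.6, 0],
    [0, -0.6, 0],
    [0, -0.6, 0],
    [0, -0.6, 0],
    [0, -0.6, 0],
    [0, -0.6, 0],
    [0, -0.6, 0],
    [0, -0.6, 0],
    [0, -0.6, 0],
    [0, -0.6, 0],
    [0, 0, 0],
  ],
  gripper=[0, 0, 0, 0, 0, 0, 0, 0, 0, 0, 0, 0, 0, 0, 0],
)

```text
time_s: 13.85
tool_pos: [0.4802, 0.0426, 0.168]
tool_rot: [-179.9, 0.0, -6.0]
force: [0.4, 0.7, -0.3]
grip_width: 0.0004
grasp_force: 0.0
```

```bash
python3 - <<'E'
from h import *
o=telemetry.get_obs(); print(o['force'],o['wrist_torque'],o['tool_pos'],o['tool_rot'],o['grip_width'])
s=eyes.read_camera('scene')
im=s['pixels'].astype(int); r=(im[...,0]>150)&(im[...,1]<70)&(im[...,2]<70); r[:160]=0;r[225:]=0;r[:,:220]=0;r[:,290:]=0
q=np.argwhere(r)[:,::-1]; print(len(q),q.mean(0) if len(q) else '', 'exp on',proj(s,(.482,.0732,.17)),'off',proj(s,(.4774,.0214,.17)))
E
```

```text
[ 0.42245862  0.69372864 -0.26818764] [0.05259884 0.02910414 0.00779189] [0.48021503 0.04264803 0.16799761] [-1.79947257e+02  3.94942718e-02 -5.97820683e+00] 0.00041792180932944
43 [251.34883721 199.        ] exp on [247.83687109 200.57192207] off [265.92488817 190.35785302]
```

Call:
drive_tool(
  angular=[
    [0, 0, 0],
    [0, 0, 0],
    [0, 0, 0],
  ],
  delta_pos=[
    [0, -0.25, 0],
    [0, -0.25, 0],
    [0, 0, 0],
  ],
  gripper=[0, 0, 0],
)

```text
time_s: 14.2
tool_pos: [0.4809, 0.0462, 0.1682]
tool_rot: [180.0, 0.0, -6.1]
force: [-0.7, -0.2, 0.4]
grip_width: 0.0006
grasp_force: 0.1
```

Call:
drive_tool(
  angular=[
    [0, 0, 0],
    [0, 0, 0],
  ],
  delta_pos=[
    [0, -0.25, 0],
    [0, 0, 0],
  ],
  gripper=[0, 0],
)

```text
time_s: 14.4
tool_pos: [0.4812, 0.0486, 0.1683]
tool_rot: [180.0, 0.0, -6.1]
force: [-0.7, -0.2, 0.3]
grip_width: 0.0002
grasp_force: 0.4
```

Call:
drive_tool(
  angular=[
    [0, 0, 0],
    [0, 0, 0],
  ],
  delta_pos=[
    [0, -0.2, 0],
    [0, 0, 0],
  ],
  gripper=[0, 0],
)

```text
time_s: 14.6
tool_pos: [0.4815, 0.0506, 0.1684]
tool_rot: [180.0, -0.0, -6.1]
force: [-0.2, -1.8, -1.0]
grip_width: 0.0005
grasp_force: 0.6
```

Call:
drive_tool(
  angular=[
    [0, 0, 0],
    [0, 0, 0],
  ],
  delta_pos=[
    [0, -0.2, 0],
    [0, 0, 0],
  ],
  gripper=[0, 0],
)

```text
time_s: 14.8
tool_pos: [0.4816, 0.0512, 0.1683]
tool_rot: [179.9, 0.0, -6.1]
force: [-0.4, -4.8, 0.2]
grip_width: 0.0005
grasp_force: 2.1
```

Call:
drive_tool(
  angular=[
    [0, 0, 0],
    [0, 0, 0],
  ],
  delta_pos=[
    [0, -0.2, 0],
    [0, 0, 0],
  ],
  gripper=[0, 0],
)

```text
time_s: 15.0
tool_pos: [0.4816, 0.0514, 0.1683]
tool_rot: [179.7, 0.0, -6.2]
force: [-1.3, -9.4, 1.7]
grip_width: 0.0006
grasp_force: 4.0
```

```bash
python3 - <<'E'
from h import *
s=eyes.read_camera('scene')
im=s['pixels'].astype(int); r=(im[...,0]>150)&(im[...,1]<70)&(im[...,2]<70); r[:160]=0;r[225:]=0;r[:,:220]=0;r[:,290:]=0
q=np.argwhere(r)[:,::-1]; print(len(q),q.mean(0),q.min(0),q.max(0))
E
```

```text
43 [248.58139535 201.72093023] [245 198] [252 206]
```

The lever is against its end stop: the tool has stalled at 9 N and the ball is at (248.6,201.7), against (247.8,200.6) expected for on. I'll retreat and do a final check.

Call:
drive_tool(
  angular=[
    [0, 0, 0],
    [0, 0, 0],
    [0, 0, 0],
    [0, 0, 0],
    [0, 0, 0],
    [0, 0, 0],
    [0, 0, 0],
    [0, 0, 0],
    [0, 0, 0],
    [0, 0, 0],
    [0, 0, 0],
    [0, 0, 0],
    [0, 0, 0],
  ],
  delta_pos=[
    [0, 1.5, 0],
    [0, 2, 0],
    [0, 0, -3],
    [0, 0, -4],
    [0, 0, -4],
    [0, 4, 0],
    [0, 4, 0],
    [0, 4, 0],
    [0, 4, 0],
    [0, 4, 0],
    [0, 4, 0],
    [0, 0, 0],
    [0, 0, 0],
  ],
  gripper=[0, 0, 0, 0, 0, 0, 0, 0, 0, 0, 0, 0, 0],
)

```text
time_s: 16.35
tool_pos: [0.4532, -0.2188, 0.2782]
tool_rot: [-179.9, -0.0, -6.2]
force: [0.1, 0.3, 0.7]
grip_width: 0.0004
grasp_force: 0.0
```

```bash
python3 - <<'E'
from h import *
c=eyes.read_camera('top'); s=eyes.read_camera('scene')
print(telemetry.get_obs()['tool_pos'])
a=cv2.resize(c['pixels'][140:240,190:290],(400,400),interpolation=cv2.INTER_CUBIC)
b=cv2.resize(s['pixels'][130:230,190:290],(400,400),interpolation=cv2.INTER_CUBIC)
cv2.imwrite('pics/f.png',np.hstack([a,b])[:,:,::-1])
im=c['pixels'].astype(int); m=(im.max(2)<60).astype(np.uint8)
n,l,st,ce=cv2.connectedComponentsWithStats(m)
for k in range(1,n):
    if 50<st[k,4]<300 and 225<ce[k][0]<255 and 155<ce[k][1]<195:
        w=np.array([atz(c,q,0.169)[:2] for q in np.argwhere(l==k)[:,::-1]],np.float32); print(cv2.minAreaRect(w))
E
```

```text
[ 0.45361925 -0.21704281  0.27845422]
((0.5866115689277649, 0.03693213313817978), (0.011252393014729023, 0.05873506888747215), 83.88317108154297)
```

View pics/f.png

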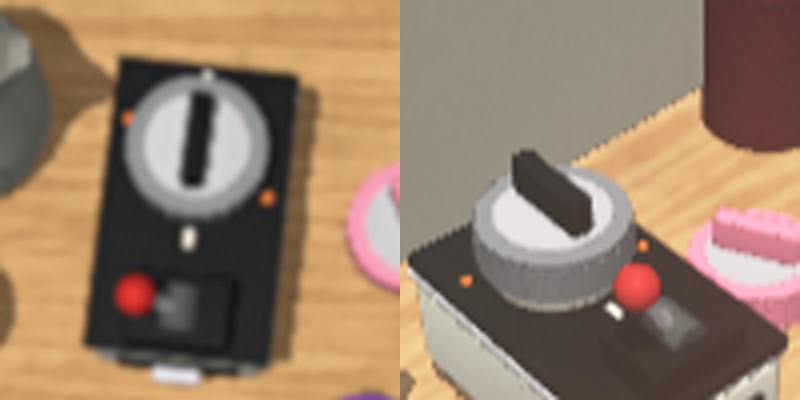

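The lid bar, about (198,140) in the crop, lies along both white marks, (207,75) and (188,238). The ball (135,295) is on the left, so the switch is on, and the other objects nearby have not moved. I'll hand it in.

```bash
python3 -c "
from cell import env; print(env.sign_off())"
```

```text
the job is handed in; nothing more can be done
None
```

The hopper lid is screwed fully home with its bar in line with the white marks, the switch was then flipped to on against its end stop, and the job was handed in at about 16 s of the 58 s allowed.

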